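# Weigh two mass-balance weights and press the heavier into its seat

## Robot

A 6-joint arm with a two-finger parallel gripper is mounted at the origin on the work surface. World frame = base frame: x ahead of the robot, y to its left, z up, the work surface at z = 0. Lengths are in m, angles in rad, forces in N, time in s.
With the tool pointing down it reaches from about 0.3 to 0.95 m from the base axis. Payload 3.1 kg.
Tool frame: the origin (TCP) lies midway between the tips of the shut fingers; the grasp point (between the pads) lies 19 mm behind it (arm.grip_point_offset is the distance from the TCP to the grasp point, in m); z points along the fingers, y is the direction in which the jaws open and shut (so a half turn about z gives the same grasp; the last joint's range is limited). The gripper opens to 85 mm and grips with 20 to 120 N. Pads are 22 mm wide; open, the fingers measure 114 mm over their backs; the gripper's body (76 mm by 85 mm) begins 54 mm behind the grasp point. The pads swing forward as they close: fully open they stand 13 mm farther back than shut.
Start: joints at [-1.213, 0.308, 1.634, -0, 1.2, -0.07], TCP at [0.259, -0.569, 0.231] pointing down, gripper open.
Joint ranges: [-3.06, 3.06], [-0.79, 1.96], [0.05, 2.63], [-1.19, 4.34], [0.05, 2.64], [-2.94, 2.94]. Speed limits (rad/s): [2.79, 2.79, 3.14, 3.14, 3.14, 3.14].

## Interface

Orientations are given as a unit quaternion [w, x, y, z].
In Python, from workcell import state, cams, ticket, arm gives the robot as it stands. The module is installed in compiled form; this text tells all that it offers.
- The arm moves only by the tool jog_arm, never from a script. Its argument "motion" is a list of rows, each a list of 3 entries, a list of its own where there are three numbers: the opening, from 0 (shut) to 1 (fully open), then the shift along the tool's x, y, z normalised to -1 to 1, where 1 is 0.2 m, then the turn, a rotation vector about the tool's x, y, z normalised to -1 to 1, where 1 is 2 rad. A call has 1 to 5 rows; each row is the pose to reach, as a shift and turn from the pose measured when the call began, along the tool's axes at that moment; what a row does not reach only later rows make up. A row lasts 1/8 s, in which the tool goes at most 62.5 mm and 10.7 degrees, less where a joint would pass 70% of its speed; a pose out of reach is approached as far as the arm can. A call with a number of a shift or a turn outside -1 to 1 is refused whole. A call with a gripper value outside its range is refused whole. The fingers move at their own pace and stop on an object; "grip_force" is the grip in N (left out, the last holds). Time passes only in rows, so rows that repeat a pose let the fingers close. It gives the time, the measured TCP pose, the force and the opening at its end, in the units of the state.
- state(): the state, without advancing time (a new reading comes with each control period).
- cams.grab_frame(name): name is "scene" or "top" or "wrist"; returns the picture (400x640x3 uint8, blue, green, red); there is no depth.
- cams.get_calibration(name): a dict with "fovy" (degrees; the focal length in pixels is half the picture's height over the tangent of half this angle, whatever the lens; pixels are square), "cx", "cy" (the principal point, pixels), "position" and "attitude" of the camera in the world. Camera axes: x right, y down, z forward; pixel columns grow to the right and rows downward; lengths in m; the calibration is good to about 2 mm. The wrist camera is an equidistant fisheye: a pixel r from the principal point sees the ray r / f radians off the axis. A picture is of the moment at which its call begins: read the wrist's pose just before it. get_calibration takes no time and is no camera call; for the wrist camera it gives the pose at the moment of the call.
- ticket.finish_job(): hands the job in, once; it reports no verdict.
The state is a dict: "clock": time; "qpos": joint angles; "qvel": joint speeds; "effort": joint torques, N m; "position": TCP position; "ee_rot": TCP orientation; "force": force on the tool from outside, world axes, zero at the start; "moment": the same for the moment, N m; "gripper_width": finger opening in m.
Only numpy, scipy, OpenCV 4.12 (cv2) and the standard library are available. Lean on these libraries where they do the work, as an engineer would, in place of code of your own. Each camera call takes 0.05 s, during which the arm holds its last target.

## Task

Stand the two look-alike brass weights on opposite pans of the balance, let go of both and let it tip to show which is heavier. Then stand the heavier one in the round seat on the green frame and press it down firmly, with about 20 newtons for a moment and never more than 30, until the stiff pad under it is fully home; leave the lighter one standing on its pan. Never load the balance with more than 25 newtons, and leave the cup, can and screwdriver alone.

Things in the scene. Friction and masses are not known exactly. Their poses are not given: they have to be found in the camera images.
- weight_a: One of two look-alike mass-balance weights: a brass puck 44 mm across and 34 mm high (foot edge bevelled 4 mm) with a dark steel grip stem on top, 18 mm across, from 34 to 70 mm above the foot. Stands upright on the table. One weighs 0.40 to 0.48 kg, the other 0.24 to 0.32 kg, by a slug shut inside (a play of under 1 mm); which is which changes from time to time and cannot be seen. Origin: centre of its foot; z up along the stem.
- weight_b: The other weight, same look, sizes and origin as weight_a.
- balance: Equal-arm balance, blue base plate 100 x 330 x 16 mm, fixed to the table, with two level pans and a small white dial plate in the middle (70 mm wide, top edge 108 mm above the table). Origin: under the middle of the base, on the table; y points to the left pan. Up to about 0.3 rad turned from the robot's axes.
- pan_left_top (a point): Centre of the flat upper face of the left (+y of the balance) steel pan, a rimless disc 90 mm across, 4 mm thick. It is 120 mm from the balance's middle, and 95 mm above the table with the beam level. The pan stays level and moves straight up and down, 13 mm either way, against its stops. The pans yield slowly (damped): about 1 to 2 s to swing over under a difference in load.
- pan_right_top (a point): The same point of the right (-y of the balance) pan; it rises as the other sinks.
- beam (a joint): Beam angle in rad: 0 level (as with both pans empty), positive when the left pan is down, negative when the right pan is down; stops at about 0.11 either way. A red needle in front of the dial plate shows it: its upper end leans towards the lower pan.
- frame: Green primed aircraft access frame, about 280 x 250 x 38 mm, fixed to the table, with the weight seat on a bracket at its left side. Origin: on the table straight under the middle of the seat. The frame's ribs extend from it to the right (-y).
- seat_mouth (a point): Centre of the upper rim of the seat, 38 mm above the table: an upright aluminium ring, 64 mm outside, 48 mm bore (2 mm play round a weight), with a red pad as its floor.
- pad (a joint): How far the red pad in the seat has been pushed down, m: 0 raised, 0.008 fully home on its solid stop. It starts between 0 and 0.002. How deep the pad sits is not known: it is packed differently on each frame, so that its raised face lies 6 to 18 mm below the rim, and its stop 8 mm lower; the stop must be felt. It slides stiffly: it carries a weight without moving, takes 7 N in all (the weight included) to go down, does not spring back.
- cup: Bystander: clear plastic cup 90 mm across, 60 mm high, with copper fasteners. Origin: centre of its underside.
- can: Bystander: brass-coloured can 64 mm across, 100 mm high. Origin: centre of its underside.
- driver: Bystander: screwdriver lying on the table. Origin: under its middle, x along the blade.
Not all that is in view belongs to the job. What is shaped like the weight_a but pink is not meant. Leave any red look-alike of the weight_b alone.

How it is judged:
By the outcome, as a careful person would: the job done as asked, in the order asked, and still so for the second after the job is handed in, with the robot touching nothing.
It also fails if it takes over 67 s, if anything falls off the work surface, if the arm or the gripper's body presses on something with over 40 N, if the wrist force passes 120 N, or if a joint passes its speed limit or range.

## Working session

There is one attempt and no reset: what is moved stays moved. The work goes in short steps, Python scripts to look and compute and a tool call to move; the robot and the scene stay as the last step left them, time stands still between calls to the robot, and variables do not carry over. Pictures are saved under pics/ and viewed, and the job is handed in when it is done.

Besides the shell and the picture viewer there is one more tool, called after "Emit:" in YAML: its name, and indented under it one key for each argument. jog_arm: Moves the arm, as the interface text tells. Scaled input: -1 to 1 covers 0.2 m each way for a shift and 2 rad each way for a turn. Its arguments: {"type":"object","properties":{"motion":{"type":"array","items":{"type":"array"}},"grip_force":{"type":"number"}},"required":["motion"]}

```bash
mkdir -p pics
python3 - <<'E'
from workcell import state,cams
import cv2
s=state();print(s)
for n in["scene","top","wrist"]:
    print(n,cams.get_calibration(n)); cv2.imwrite(f"pics/{n}0.png",cams.grab_frame(n))
E
```

```text
{'clock': 0.0, 'qpos': array([-1.21266309e+00,  3.08985553e-01,  1.63522002e+00,  3.33797429e-05,
        1.19968543e+00, -6.97003309e-02]), 'qvel': array([-5.03772994e-04,  3.40978760e-04, -6.93288567e-04, -7.25238858e-05,
        1.52782339e-03, -6.22032167e-04]), 'effort': array([ 1.61006876e-03, -4.15243542e+01, -2.76662689e+01, -1.31801676e-04,
        1.01871966e-02, -1.69608029e-05]), 'position': array([ 0.25900445, -0.56789274,  0.23004324]), 'ee_rot': array([-1.13948293e-03,  9.77207565e-01,  2.12282956e-01, -1.49771199e-04]), 'force': array([-0.80810989, -0.16408309,  0.40045515]), 'moment': array([0.06403224, 0.02750241, 0.01822736]), 'gripper_width': 0.08523852571443358}
scene {'fovy': 45.19827578777371, 'cx': 317.0073566259496, 'cy': 195.63954692784532, 'position': array([1.2194461 , 0.40726401, 0.87931482]), 'attitude': array([-0.18481162,  0.46071924,  0.80064721, -0.33547949])}
top {'fovy': 45.73335946394916, 'cx': 316.454615826447, 'cy': 195.236390089724, 'position': array([0.49137934, 0.03921341, 1.17856596]), 'attitude': array([-0.01397594,  0.71586969, -0.69733716,  0.03249832])}
wrist {'fovy': 65.70646984690485, 'cx': 316.89967578814, 'cy': 195.94381562234346, 'position': array([ 0.32799855, -0.53819304,  0.3730242 ]), 'attitude': array([ 0.12689031,  0.83153867, -0.53441626, -0.08271369])}
```

View pics/scene0.png

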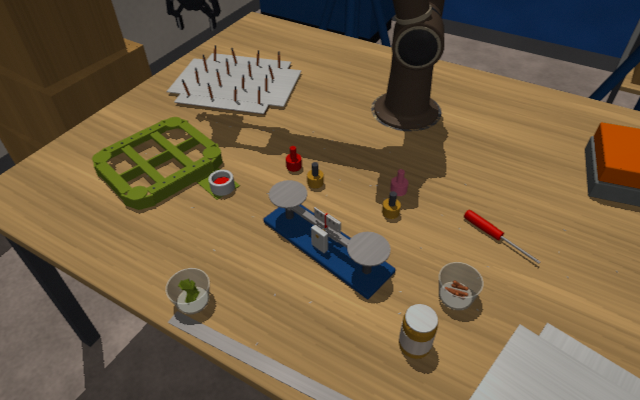

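View pics/top0.png

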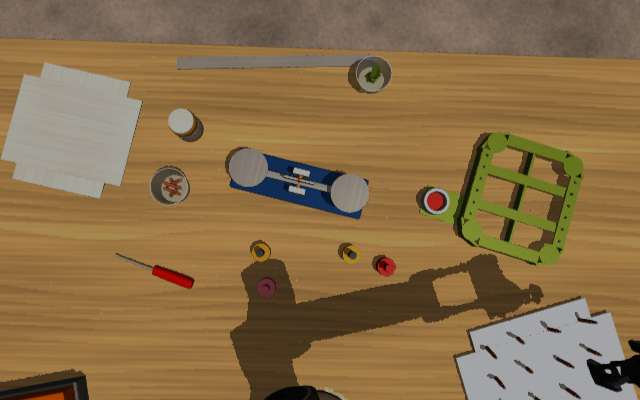

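View pics/wrist0.png

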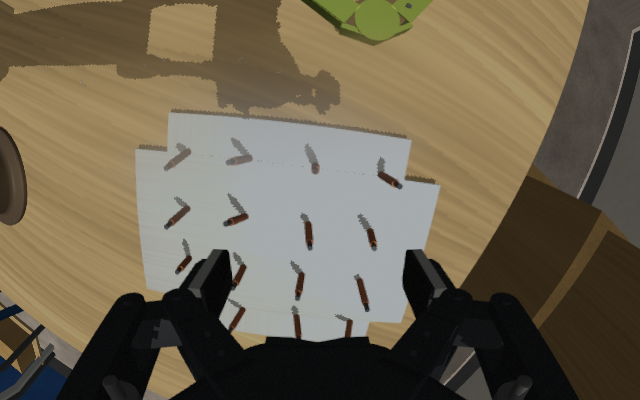

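Top view: the brass pucks are at (261,252) and (351,254). The red look-alike is at (386,267) and the pink one at (266,287). The pans are at (248,167) and (349,193), and the seat is at (436,201). The two brass ones fit the description. I'll confirm with an enlarged crop and measure.

```bash
cat > h.py <<'E'
import numpy as np,cv2
from workcell import state,cams
from scipy.spatial.transform import Rotation as R
def rot(q): return R.from_quat([q[1],q[2],q[3],q[0]])
def ray(c,u,v):
    f=200/np.tan(np.radians(c['fovy']/2)); return rot(c['attitude']).apply([(u-c['cx'])/f,(v-c['cy'])/f,1])
def at(c,u,v,z):
    d=ray(c,u,v);p=c['position'];return p+d*(z-p[2])/d[2]
def proj(c,P):
    f=200/np.tan(np.radians(c['fovy']/2)); q=rot(c['attitude']).inv().apply(np.array(P)-c['position'])
    return np.array([c['cx']+f*q[...,0]/q[...,2],c['cy']+f*q[...,1]/q[...,2]]).T
def wproj(c,P):
    f=200/np.tan(np.radians(c['fovy']/2)); q=rot(c['attitude']).inv().apply(np.array(P)-c['position'])
    n=np.hypot(q[...,0],q[...,1]);r=f*np.arctan2(n,q[...,2]);return np.array([c['cx']+r*q[...,0]/n,c['cy']+r*q[...,1]/n]).T
def circ(x,y,z,r,n=60):
    a=np.linspace(0,2*np.pi,n);return np.c_[x+r*np.cos(a),y+r*np.sin(a),np.full(n,z)]
def delta(target,yaw=None):
    "tool-frame shift in units of 0.2 m"
    s=state();r=rot(s['ee_rot']);return r.inv().apply(np.array(target)-s['position'])/0.2
E
python3 - <<'E'
from h import *
t=cams.get_calibration('top');s=cams.get_calibration('scene')
for n,uv,z in[('wa',(261,252),.034),('wb',(351,254),.034),('panA',(248,167),.095),('panB',(349.5,193),.095),('seat',(436,201.5),.038)]:
    print(n,at(t,*uv,z))
for n,uv,z in[('wa',(391.5,197),.07),('wb',(315,165),.07),('panA',(369,249),.095),('panB',(289,194),.095),('seat',(222,179),.038)]:
    print(n,at(s,*uv,z))
im=cv2.imread('pics/top0.png');c=cv2.resize(im[140:300,220:460],None,fx=3.3,fy=3.3,interpolation=cv2.INTER_CUBIC);cv2.imwrite('pics/tc.png',c)
im=cv2.imread('pics/scene0.png');c=cv2.resize(im[140:300,190:420],None,fx=3.4,fy=3.4,interpolation=cv2.INTER_CUBIC);cv2.imwrite('pics/sc.png',c)
E
```

```text
wa [0.42744093 0.13943106 0.034     ]
wb [ 0.42781615 -0.07649613  0.034     ]
panA [0.62363999 0.17015706 0.095     ]
panB [ 0.57029754 -0.06401567  0.095     ]
seat [ 0.55951269 -0.2800837   0.038     ]
wa [0.44280683 0.14269179 0.07      ]
wb [ 0.43380352 -0.07342597  0.07      ]
panA [0.62937891 0.1731944  0.095     ]
panB [ 0.5754222  -0.05918478  0.095     ]
seat [ 0.56813225 -0.27302602  0.038     ]
```

View pics/tc.png

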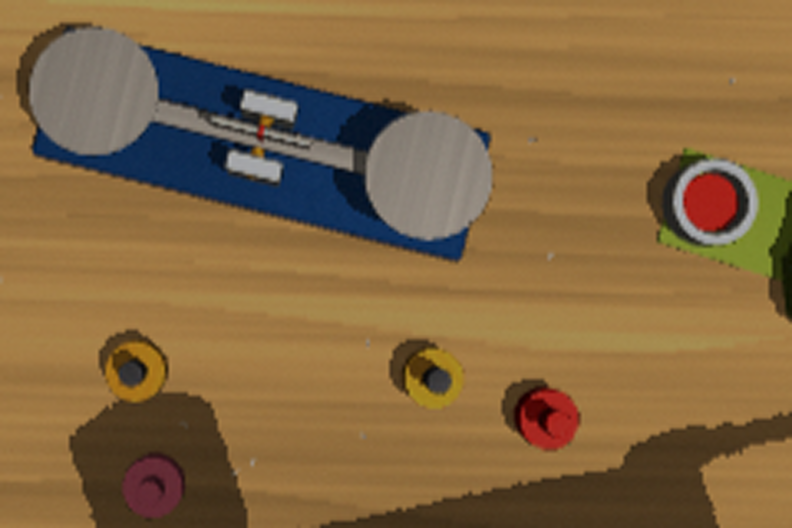

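View pics/sc.png

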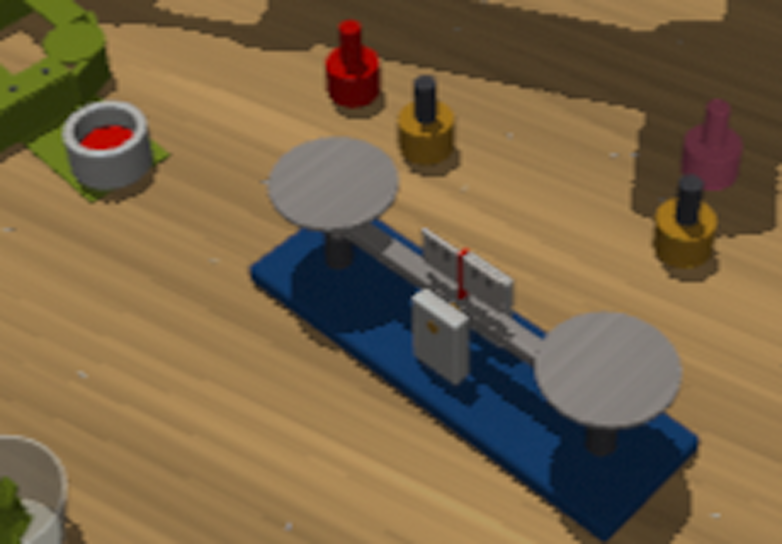

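Run:
```python
from h import *
from scipy.optimize import least_squares
C={n:cams.get_calibration(n) for n in('top','scene')}
I={n:cv2.imread(f'pics/{n}0.png') for n in C}
K=4
def tmpl(name,o,x,y):
    c=C[name];P=[]
    m=np.zeros((400*K,640*K),np.uint8)
    def hull(pts,val):
        p=proj(c,pts); h=cv2.convexHull((p*K+K/2-.5).astype(np.float32)).astype(np.int32); cv2.fillConvexPoly(m,h,val)
    if o=='w': # stem dark occludes
        hull(np.r_[circ(x,y,0,.018),circ(x,y,.004,.022),circ(x,y,.034,.022)],255); hull(np.r_[circ(x,y,.034,.009),circ(x,y,.07,.009)],0)
    if o=='p': hull(np.r_[circ(x,y,.095,.045),circ(x,y,.091,.045)],255)
    if o=='s': hull(np.r_[circ(x,y,.038,.032)],255);hull(np.r_[circ(x,y,.038,.024)],0)
    return cv2.resize(m,(640,400),interpolation=cv2.INTER_AREA)/255.
def mask(name,o):
    b,g,r=[I[name][...,k].astype(float) for k in range(3)]
    hsv=cv2.cvtColor(I[name],cv2.COLOR_BGR2HSV).astype(float);h,s,v=hsv[...,0],hsv[...,1],hsv[...,2]
    if o=='w': return ((s>175)&(h>10)&(h<32)&(v>60)).astype(float)
    return ((s<60)&(v>85)).astype(float)
obj={'wL':('w',.4285,.139),'wR':('w',.429,-.0762),'pL':('p',.625,.171),'pR':('p',.572,-.062),'seat':('s',.562,-.277)}
for k,(o,x0,y0) in obj.items():
    for n in C:
        M=mask(n,o);u,v=proj(C[n],[[x0,y0,.05]])[0].astype(int);w=40 if o=='p' else 24
        sl=(slice(max(v-w,0),v+w),slice(u-w,u+w));M=M[sl]
        best=None
        for st in(.004,.001,.0005):
            cx,cy=(best[1:] if best else (x0,y0))
            for i in range(-4,5):
                for j in range(-4,5):
                    x,y=cx+i*st,cy+j*st;e=np.abs(tmpl(n,o,x,y)[sl]-M).sum()
                    if best is None or e<best[0]: best=(e,x,y)
        print(k,n,np.round(best,4),M.sum())
```

```text
wL top [29.6039  0.427   0.1405] 227.0
wL scene [38.898   0.429   0.1405] 255.0
wR top [32.4667  0.427  -0.0777] 211.0
wR scene [41.9451  0.428  -0.0772] 215.0
pL top [1.696706e+02 6.230000e-01 1.695000e-01] 1310.0
pL scene [1.963333e+02 6.255000e-01 1.695000e-01] 1280.0
pR top [ 1.982863e+02  5.705000e-01 -6.450000e-02] 1317.0
pR scene [ 3.296e+02  5.730e-01 -6.450e-02] 1073.0
seat top [44.5647  0.5615 -0.281 ] 222.0
seat scene [45.3216  0.567  -0.2795] 173.0
```

```bash
cat > d.py <<'E'
import sys
from h import *
s=state();print('t',s['clock'],'p',np.round(s['position'],4),'F',np.round(s['force'],2),'w',round(s['gripper_width'],4),'tilt',np.round(rot(s['ee_rot']).apply([0,0,1]),4),'x',np.round(rot(s['ee_rot']).apply([1,0,0]),3))
for a in sys.argv[1:]:
    print(a,np.round(delta([float(v) for v in a.split(',')]),4))
E
python3 d.py .4275,-.0775,.19 .3,-.3,.19
```

```text
t 0.15 p [ 0.259  -0.5681  0.2303] F [-0.27  0.18  0.43] w 0.0854 tilt [-6.0e-04  1.7e-03 -1.0e+00] x [0.91  0.415 0.   ]
.4275,-.0775,.19 [ 1.784  -1.8821  0.2052]
.3,-.3,.19 [ 0.7424 -1.1343  0.2037]
```

Emit:
jog_arm:
  motion:
    - [0.6,[0.892,-0.941,0.1],[0,0,0]]
    - [0.6,[0.892,-0.941,0.1],[0,0,0]]
    - [0.6,[0.892,-0.941,0.1],[0,0,0]]
    - [0.6,[0.892,-0.941,0.1],[0,0,0]]
    - [0.6,[0.892,-0.941,0.1],[0,0,0]]
  grip_force: 60

```text
clock: 0.78
position: [0.3432, -0.3189, 0.2096]
ee_rot: [-0.002, 0.977, 0.214, -0.001]
force: [-0.6, -0.8, -0.5]
gripper_width: 0.0514
```

```bash
python3 d.py .4275,-.0775,.15
```

```text
t 0.775 p [ 0.3432 -0.3189  0.2096] F [-0.57 -0.83 -0.52] w 0.0514 tilt [-0.0022  0.0043 -1.    ] x [ 0.908  0.418 -0.   ]
.4275,-.0775,.15 [ 0.888  -0.9185  0.3024]
```

Emit:
jog_arm:
  motion:
    - [0.6,[0.888,-0.919,0.3],[0,0,0]]
    - [0.6,[0.888,-0.919,0.3],[0,0,0]]
    - [0.6,[0.888,-0.919,0.3],[0,0,0]]
    - [0.6,[0.888,-0.919,0.3],[0,0,0]]
    - [0.6,[0.888,-0.919,0.3],[0,0,0]]

```text
clock: 1.4
position: [0.4277, -0.0753, 0.1497]
ee_rot: [-0.003, 0.976, 0.216, -0.001]
force: [-0.7, -1.0, 0.6]
gripper_width: 0.0511
```

```bash
cat > wv.py <<'E'
import sys
from h import *
# overlay expected weight in wrist view: name x y zfoot
n,x,y,z=sys.argv[1],*map(float,sys.argv[2:5])
c=cams.get_calibration('wrist');im=cams.grab_frame('wrist')
for zz,r,col in((.034,.022,(0,255,0)),(.07,.009,(255,0,255))):
    cv2.polylines(im,[wproj(c,circ(x,y,z+zz,r)).round().astype(np.int32)],True,col,1)
s=state();g=s['position']; print(wproj(c,np.array([[x,y,z+.07]])),wproj(c,np.array([g])))
cv2.imwrite(f'pics/{n}.png',im)
E
python3 d.py .4275,-.0775,.038;python3 wv.py w1 .4275 -.0775 0
```

```text
t 1.4 p [ 0.4277 -0.0753  0.1497] F [-0.73 -0.96  0.64] w 0.0511 tilt [-0.0035  0.0047 -1.    ] x [ 0.907  0.422 -0.001]
.4275,-.0775,.038 [-0.0047  0.0128  0.5584]
[[318.34347928 203.80519662]] [[314.54037907 251.23961681]]
```

View pics/w1.png

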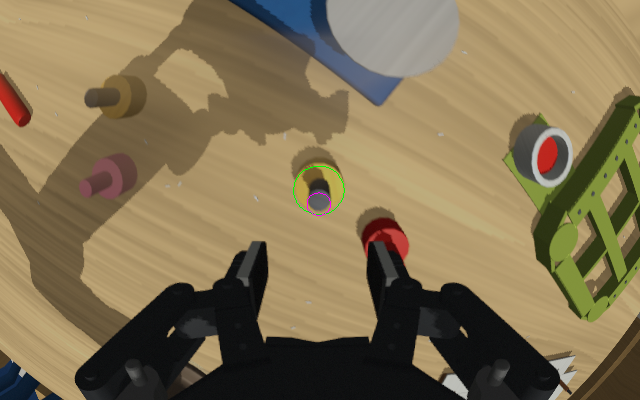

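Emit:
jog_arm:
  motion:
    - [0.6,[-0.005,0.013,0.25],[0.0017,0.002,0]]
    - [0.6,[-0.005,0.013,0.45],[0.0017,0.002,0]]
    - [0.6,[-0.005,0.013,0.553],[0.0017,0.002,0]]
    - [0.6,[-0.005,0.013,0.553],[0.0017,0.002,0]]

```text
clock: 1.95
position: [0.4265, -0.0788, 0.0379]
ee_rot: [-0.006, 0.977, 0.215, -0.001]
force: [0.8, 0.1, 0.1]
gripper_width: 0.0513
```

```bash
python3 d.py .4275,-.0775,.038;python3 wv.py w2 .4275 -.0775 0
```

```text
t 1.95 p [ 0.4265 -0.0788  0.0379] F [0.78 0.11 0.14] w 0.0513 tilt [-0.0043  0.0104 -0.9999] x [0.908 0.419 0.   ]
.4275,-.0775,.038 [ 0.0073 -0.0036 -0.0005]
[[311.41725553 283.47034707]] [[315.69196905 250.81230974]]
```

View pics/w2.png

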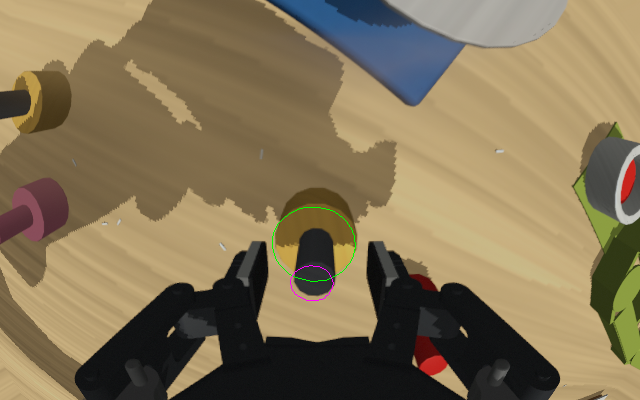

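Emit:
jog_arm:
  motion:
    - [0,[0.007,-0.002,-0.004],[-0.005,0,0]]
    - [0,[0.007,-0.002,-0.004],[-0.005,0,0]]
    - [0,[0.007,-0.002,-0.004],[-0.005,0,0]]
    - [0,[0.007,-0.002,-0.004],[-0.005,0,0]]
  grip_force: 80

```text
clock: 2.5
position: [0.4302, -0.0784, 0.0412]
ee_rot: [0.001, 0.977, 0.215, 0.002]
force: [-1.1, 0.3, 6.9]
gripper_width: 0.0159
```

```bash
cat >> d.py <<'E'
r=rot(s['ee_rot']);z=r.apply([0,0,1]);w=r.inv().apply(np.cross(z,[0,0,-1]));print('turn to level',np.round(w/2,4))
E
python3 d.py .572,-.0645,.15;python3 wv.py w3 .4275 -.0775 0
```

```text
t 2.5 p [ 0.4302 -0.0784  0.0412] F [-1.05  0.3   6.94] w 0.0159 tilt [ 5.1e-03 -5.0e-04 -1.0e+00] x [0.907 0.42  0.004]
.572,-.0645,.15 [ 0.6752  0.2362 -0.5405]
turn to level [ 0.0013 -0.0022 -0.    ]
[[309.80184024 285.76461849]] [[314.50179262 251.66645212]]
```

View pics/w3.png

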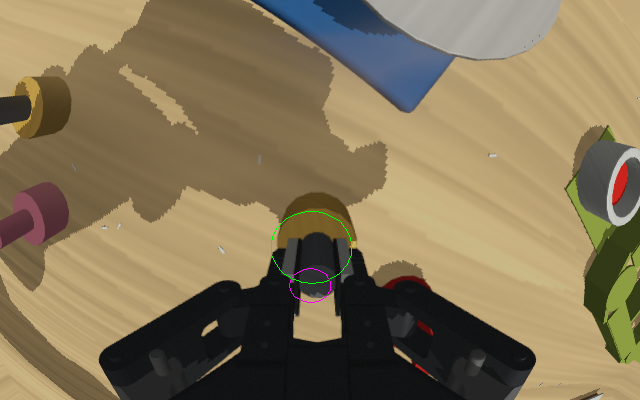

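Emit:
jog_arm:
  motion:
    - [0,[0,0,-0.2],[0.001,-0.002,0]]
    - [0,[0,0,-0.45],[0.001,-0.002,0]]
    - [0,[0,0,-0.6],[0.001,-0.002,0]]
    - [0,[0,0,-0.6],[0.001,-0.002,0]]
    - [0,[0,0,-0.6],[0.001,-0.002,0]]

```text
clock: 3.18
position: [0.4281, -0.0779, 0.1597]
ee_rot: [-0.0, 0.977, 0.215, -0.001]
force: [-1.3, 0.1, -2.3]
gripper_width: 0.0161
```

```bash
python3 d.py .572,-.0645,.155;python3 wv.py w4 .4275 -.0775 .12
```

```text
t 3.175 p [ 0.4281 -0.0779  0.1597] F [-1.28  0.11 -2.32] w 0.0161 tilt [-2.e-03  4.e-04 -1.e+00] x [ 0.907  0.42  -0.002]
.572,-.0645,.155 [0.6809 0.2416 0.022 ]
turn to level [-0.0006  0.0008  0.    ]
[[312.52054528 284.904937  ]] [[313.97674351 251.76978991]]
```

View pics/w4.png

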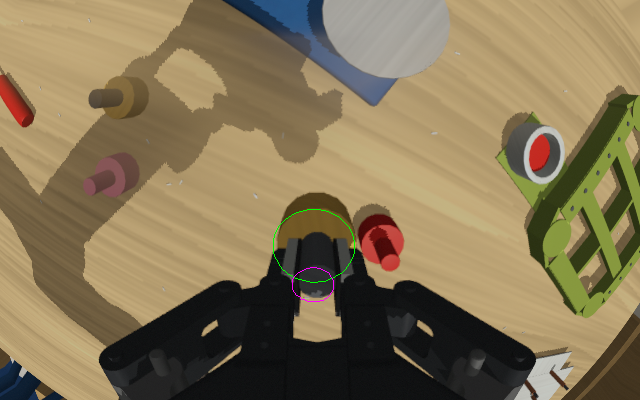

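Emit:
jog_arm:
  motion:
    - [0,[0.3,0.11,0],[-0.0006,0.0008,0]]
    - [0,[0.55,0.2,0.02],[-0.0006,0.0008,0]]
    - [0,[0.681,0.24,0.02],[-0.0006,0.0008,0]]
    - [0,[0.681,0.24,0.02],[-0.0006,0.0008,0]]
    - [0,[0.681,0.24,0.02],[-0.0006,0.0008,0]]

```text
clock: 3.85
position: [0.569, -0.0638, 0.1523]
ee_rot: [-0.001, 0.977, 0.215, -0.003]
force: [-1.0, -0.8, -1.9]
gripper_width: 0.0156
```

```bash
python3 d.py .572,-.0645,.137;python3 wv.py w5 .572 -.0645 .112
```

```text
t 3.85 p [ 0.569  -0.0638  0.1523] F [-1.02 -0.76 -1.94] w 0.0156 tilt [-0.0069  0.0012 -1.    ] x [ 0.907  0.42  -0.006]
.572,-.0645,.137 [0.0126 0.0098 0.0764]
turn to level [-0.002   0.0029 -0.    ]
[[318.13916647 278.97221651]] [[314.75138016 252.16027889]]
```

View pics/w5.png

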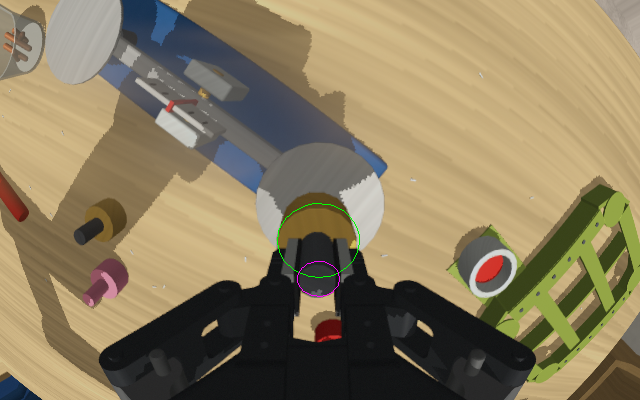

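Weight is above the pan and roughly centred on it. I'll lower it gently.

Emit:
jog_arm:
  motion:
    - [0,[0.012,0.008,0.04],[-0.002,0.003,0]]
    - [0,[0.012,0.008,0.065],[-0.002,0.003,0]]
    - [0,[0.012,0.008,0.075],[-0.002,0.003,0]]
    - [0,[0.012,0.008,0.08],[-0.002,0.003,0]]

```text
clock: 4.4
position: [0.5717, -0.0644, 0.1367]
ee_rot: [0.0, 0.977, 0.215, 0.001]
force: [-0.3, 0.3, -3.0]
gripper_width: 0.0156
```

```bash
python3 d.py .572,-.0645,.137
```

```text
t 4.4 p [ 0.5717 -0.0644  0.1367] F [-0.31  0.34 -2.97] w 0.0156 tilt [ 0.0012 -0.     -1.    ] x [0.908 0.42  0.001]
.572,-.0645,.137 [ 0.0011  0.0012 -0.0014]
turn to level [ 0.0003 -0.0005 -0.    ]
```

Emit:
jog_arm:
  motion:
    - [0,[0,0,0.005],[0,0,0]]
    - [0,[0,0,0.01],[0,0,0]]

```text
clock: 4.65
position: [0.572, -0.0644, 0.135]
ee_rot: [0.0, 0.977, 0.215, 0.001]
force: [0.4, -0.7, -3.3]
gripper_width: 0.0155
```

Emit:
jog_arm:
  motion:
    - [0,[0,0,0.007],[0,0,0]]
    - [0,[0,0,0.015],[0,0,0]]

```text
clock: 4.9
position: [0.5722, -0.0645, 0.1321]
ee_rot: [0.0, 0.977, 0.215, 0.001]
force: [-0.0, -0.5, -2.8]
gripper_width: 0.0156
```

```bash
python3 wv.py w6 .572 -.0645 .095
python3 - <<'E'
from h import *
im=cams.grab_frame('scene');cv2.imwrite('pics/s6.png',cv2.resize(im[100:300,190:430],None,fx=3.3,fy=3,interpolation=cv2.INTER_CUBIC))
E
```

```text
[[313.93993891 287.68104857]] [[314.27773478 251.73072406]]
```

View pics/s6.png

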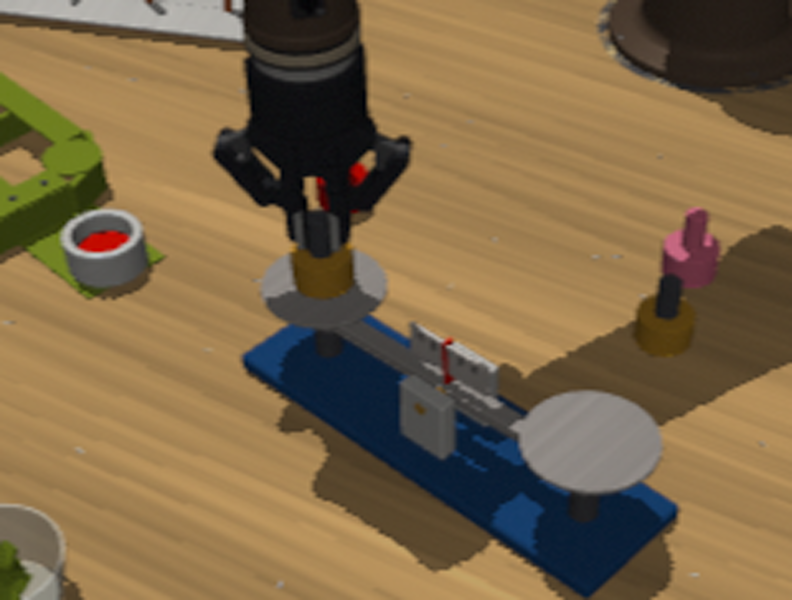

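Emit:
jog_arm:
  motion:
    - [0.35,[0,0,0],[0,0,0]]
    - [0.45,[0,0,0],[0,0,0]]
    - [0.55,[0,0,0],[0,0,0]]
    - [0.6,[0,0,-0.05],[0,0,0]]
    - [0.6,[0,0,-0.1],[0,0,0]]

```text
clock: 5.62
position: [0.5721, -0.0645, 0.1527]
ee_rot: [0.0, 0.977, 0.215, 0.001]
force: [-0.3, 1.0, -0.1]
gripper_width: 0.0509
```

```bash
python3 wv.py w7 .572 -.0645 .082; python3 d.py .428,.1405,.18
```

```text
[[314.47497753 251.29039387]] [[315.82703393 251.49250798]]
t 5.675 p [ 0.5733 -0.0647  0.1544] F [-0.28 -0.55  0.99] w 0.0512 tilt [ 5.1e-03 -8.0e-04 -1.0e+00] x [0.907 0.42  0.004]
.428,.1405,.18 [-0.2279 -1.2358 -0.1325]
turn to level [ 0.0014 -0.0021 -0.    ]
```

View pics/w7.png

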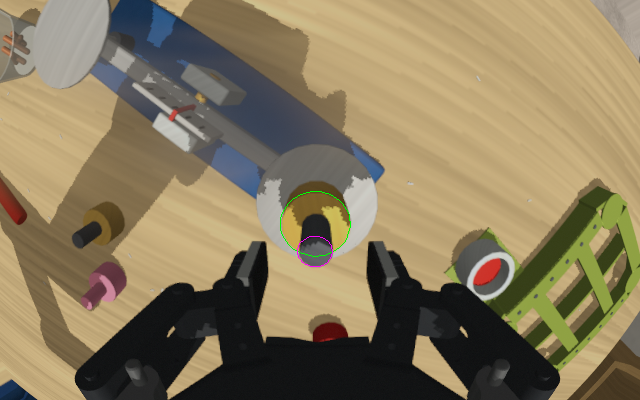

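Emit:
jog_arm:
  motion:
    - [0.6,[0,0,-0.25],[0.0014,-0.002,0]]
    - [0.6,[-0.05,-0.25,-0.25],[0.0014,-0.002,0]]
    - [0.6,[-0.14,-0.55,-0.2],[0.0014,-0.002,0]]
    - [0.6,[-0.2,-0.85,-0.15],[0.0014,-0.002,0]]
    - [0.6,[-0.228,-1.0,-0.13],[0.0014,-0.002,0]]

```text
clock: 6.3
position: [0.4454, 0.0994, 0.1795]
ee_rot: [-0.0, 0.976, 0.216, -0.0]
force: [1.0, 0.3, 0.4]
gripper_width: 0.0514
```

```bash
python3 d.py .428,.1405,.12
```

```text
t 6.3 p [0.4454 0.0994 0.1795] F [0.97 0.34 0.42] w 0.0514 tilt [-7.e-04  4.e-04 -1.e+00] x [ 0.907  0.422 -0.   ]
.428,.1405,.12 [ 0.008  -0.2227  0.2974]
turn to level [-0.0003  0.0002 -0.    ]
```

Emit:
jog_arm:
  motion:
    - [0.6,[0.005,-0.15,0.1],[0,0,0]]
    - [0.6,[0.008,-0.223,0.25],[0,0,0]]
    - [0.6,[0.008,-0.223,0.3],[0,0,0]]
    - [0.6,[0.008,-0.223,0.3],[0,0,0]]

```text
clock: 6.8
position: [0.4281, 0.1402, 0.1194]
ee_rot: [-0.0, 0.976, 0.216, -0.001]
force: [0.2, -0.7, -0.0]
gripper_width: 0.0511
```

```bash
python3 wv.py w8 .428 .1405 0; python3 d.py .428,.1405,.041
python3 - <<'E'
from h import *
im=cams.grab_frame('scene');cv2.imwrite('pics/s8.png',cv2.resize(im[100:300,190:430],None,fx=3.3,fy=3,interpolation=cv2.INTER_CUBIC))
E
```

```text
[[314.55421663 216.87551668]] [[315.11553933 251.04070143]]
t 6.85 p [0.4289 0.1402 0.1201] F [-0.25 -0.49  0.11] w 0.051 tilt [ 3.e-04  4.e-04 -1.e+00] x [0.907 0.421 0.   ]
.428,.1405,.041 [-0.0033 -0.0032  0.3955]
turn to level [-0.0001 -0.0002  0.    ]
```

View pics/w8.png

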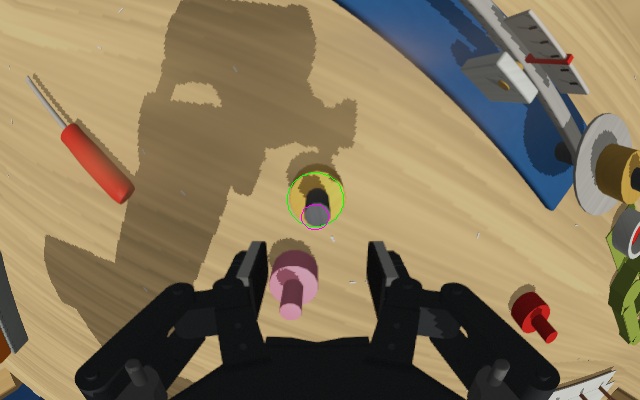

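View pics/s8.png

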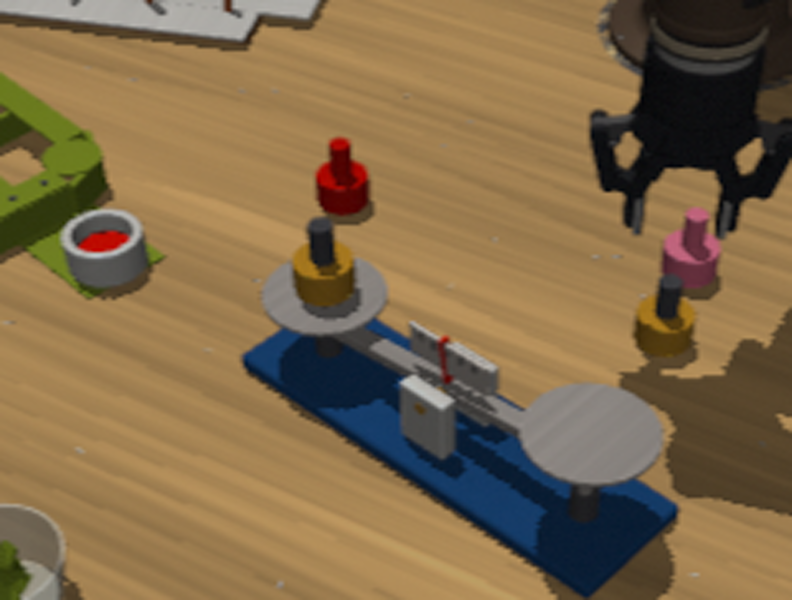

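Emit:
jog_arm:
  motion:
    - [0.6,[-0.003,-0.001,0.2],[0,0,0]]
    - [0.6,[-0.003,-0.001,0.34],[0,0,0]]
    - [0.6,[-0.003,-0.001,0.396],[0,0,0]]
    - [0.3,[-0.003,-0.001,0.396],[0,0,0]]
    - [0,[-0.003,-0.001,0.394],[0,0,0]]

```text
clock: 7.52
position: [0.4302, 0.1404, 0.0429]
ee_rot: [-0.0, 0.977, 0.215, 0.002]
force: [0.5, -1.1, 2.5]
gripper_width: 0.0159
```

Emit:
jog_arm:
  motion:
    - [0,[0,0,0],[0,0,0]]
    - [0,[0,0,0],[0,0,0]]
    - [0,[0,0,0],[0,0,0]]

```text
clock: 7.9
position: [0.43, 0.1404, 0.043]
ee_rot: [-0.0, 0.977, 0.215, 0.002]
force: [0.5, -0.1, -2.3]
gripper_width: 0.0154
```

```bash
python3 d.py .624,.1695,.17
```

```text
t 7.9 p [0.43   0.1404 0.043 ] F [ 0.47 -0.08 -2.29] w 0.0154 tilt [ 0.0036  0.0013 -1.    ] x [0.907 0.42  0.004]
.624,.1695,.17 [ 0.9437  0.2758 -0.6313]
turn to level [ 0.0001 -0.0019 -0.    ]
```

Emit:
jog_arm:
  motion:
    - [0,[0,0,-0.25],[0,-0.002,0]]
    - [0,[0,0,-0.5],[0,-0.002,0]]
    - [0,[0,0,-0.66],[0,-0.002,0]]
    - [0,[0.05,0.02,-0.66],[0,-0.002,0]]
    - [0,[0.1,0.03,-0.66],[0,-0.002,0]]

```text
clock: 8.52
position: [0.4499, 0.143, 0.1737]
ee_rot: [0.0, 0.977, 0.215, -0.001]
force: [-0.5, -0.1, -5.2]
gripper_width: 0.0155
```

```bash
python3 d.py .624,.1695,.175
```

```text
t 8.525 p [0.4499 0.143  0.1737] F [-0.48 -0.12 -5.17] w 0.0155 tilt [-1.8e-03 -8.0e-04 -1.0e+00] x [ 0.907  0.42  -0.002]
.624,.1695,.175 [ 0.8457  0.2454 -0.0081]
turn to level [-0.     0.001 -0.   ]
```

Emit:
jog_arm:
  motion:
    - [0,[0.3,0.09,-0.008],[0,0.001,0]]
    - [0,[0.57,0.16,-0.008],[0,0.001,0]]
    - [0,[0.76,0.22,-0.008],[0,0.001,0]]
    - [0,[0.846,0.245,-0.008],[0,0.001,0]]
    - [0,[0.846,0.245,-0.008],[0,0.001,0]]

```text
clock: 9.15
position: [0.6239, 0.1693, 0.1711]
ee_rot: [-0.0, 0.977, 0.215, -0.002]
force: [-1.0, -0.2, -4.8]
gripper_width: 0.0157
```

```bash
python3 d.py .624,.1695,.154;python3 wv.py w9 .624 .1695 .128;python3 - <<'E'
from h import *
im=cams.grab_frame('scene');cv2.imwrite('pics/s9.png',cv2.resize(im[100:300,190:430],None,fx=3.3,fy=3,interpolation=cv2.INTER_CUBIC))
E
```

```text
t 9.15 p [0.6239 0.1693 0.1711] F [-0.99 -0.24 -4.76] w 0.0157 tilt [-0.0049 -0.001  -1.    ] x [ 0.908  0.42  -0.005]
.624,.1695,.154 [ 0.0013 -0.0004  0.0856]
turn to level [-0.0006  0.0024  0.    ]
[[313.76670318 279.61933915]] [[313.59958863 254.00465057]]
```

View pics/w9.png

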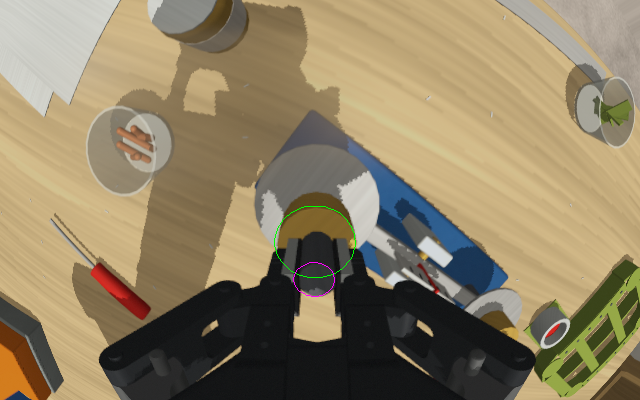

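View pics/s9.png

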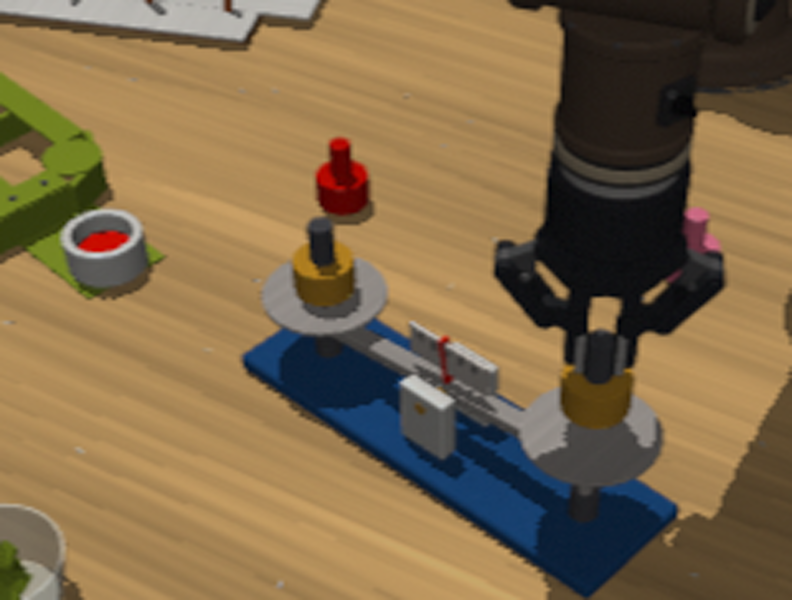

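```bash
python3 d.py .624,.1695,.154
```

```text
t 9.25 p [0.622  0.1692 0.1719] F [ 0.13 -0.74 -4.3 ] w 0.0154 tilt [-0.0059 -0.0011 -1.    ] x [ 0.907  0.42  -0.006]
.624,.1695,.154 [0.0101 0.003  0.0896]
turn to level [-0.0007  0.0029 -0.    ]
```

Emit:
jog_arm:
  motion:
    - [0,[0.01,0.002,0.04],[-0.0007,0.003,0]]
    - [0,[0.01,0.002,0.07],[-0.0007,0.003,0]]
    - [0,[0.01,0.002,0.085],[-0.0007,0.003,0]]
    - [0,[0.01,0.002,0.092],[-0.0007,0.003,0]]

```text
clock: 9.75
position: [0.6236, 0.1697, 0.1534]
ee_rot: [-0.0, 0.977, 0.215, 0.0]
force: [-0.3, -0.0, -3.3]
gripper_width: 0.0152
```

Emit:
jog_arm:
  motion:
    - [0,[0,0,0.007],[0,0,0]]
    - [0,[0,0,0.012],[0,0,0]]

```text
clock: 10.0
position: [0.6238, 0.1697, 0.1512]
ee_rot: [-0.0, 0.977, 0.215, 0.0]
force: [0.0, 0.2, -4.7]
gripper_width: 0.0157
```

```bash
python3 d.py .624,.1695,.150;python3 - <<'E'
from h import *
im=cams.grab_frame('scene');cv2.imwrite('pics/s10.png',cv2.resize(im[150:300,260:430],None,fx=4.5,fy=4,interpolation=cv2.INTER_CUBIC))
E
```

```text
t 10.0 p [0.6238 0.1697 0.1512] F [ 0.01  0.21 -4.68] w 0.0157 tilt [ 5.e-04  2.e-04 -1.e+00] x [0.907 0.42  0.001]
.624,.1695,.150 [0.0004 0.0013 0.0061]
turn to level [ 0.     -0.0003  0.    ]
```

View pics/s10.png

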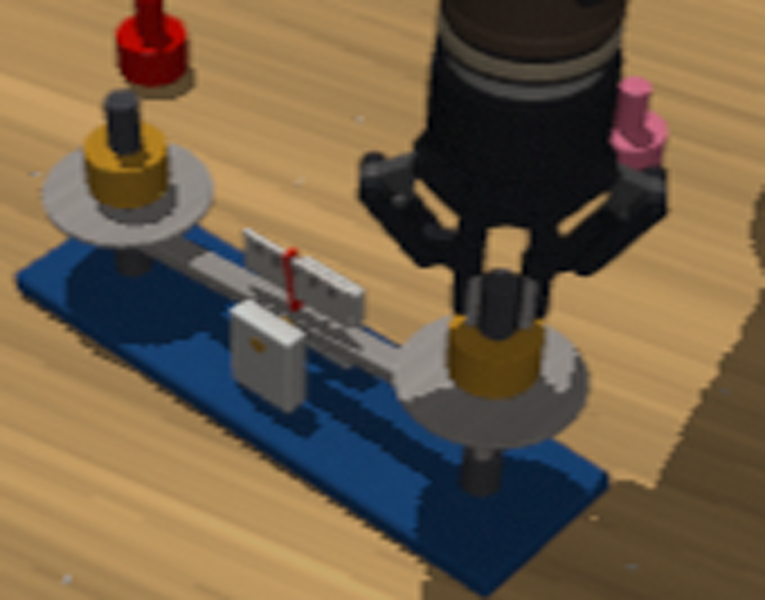

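Emit:
jog_arm:
  motion:
    - [0,[0,0,0.005],[0,0,0]]
    - [0,[0,0,0.01],[0,0,0]]

```text
clock: 10.3
position: [0.6239, 0.1697, 0.1497]
ee_rot: [-0.0, 0.977, 0.215, 0.0]
force: [-1.1, 0.2, -2.1]
gripper_width: 0.0154
```

Emit:
jog_arm:
  motion:
    - [0,[0,0,0.005],[0,0,0]]
    - [0,[0,0,0.01],[0,0,0]]

```text
clock: 10.55
position: [0.6239, 0.1697, 0.1478]
ee_rot: [-0.0, 0.977, 0.215, 0.0]
force: [-1.0, 0.1, -1.0]
gripper_width: 0.0155
```

In contact: the force went from -4.7 to -1 N. Releasing.

Emit:
jog_arm:
  motion:
    - [0.35,[0,0,0],[0,0,0]]
    - [0.45,[0,0,0],[0,0,0]]
    - [0.6,[0,0,0],[0,0,0]]
    - [0.6,[0,0,-0.08],[0,0,0]]
    - [0.6,[0,0,-0.2],[0,0,0]]

```text
clock: 11.18
position: [0.6235, 0.1697, 0.1883]
ee_rot: [-0.0, 0.977, 0.215, -0.0]
force: [0.2, 0.7, 0.1]
gripper_width: 0.0513
```

Emit:
jog_arm:
  motion:
    - [0.6,[0,0,-0.05],[0,0,0]]
    - [0.6,[0,0,-0.1],[0,0,0]]
    - [0.6,[0,0,-0.1],[0,0,0]]
    - [0.6,[0,0,-0.1],[0,0,0]]
    - [0.6,[0,0,-0.1],[0,0,0]]

```text
clock: 11.8
position: [0.6229, 0.1695, 0.2073]
ee_rot: [-0.0, 0.977, 0.215, -0.001]
force: [1.2, -0.1, 0.4]
gripper_width: 0.0513
```

Emit:
jog_arm:
  motion:
    - [0.6,[0,0,0],[0,0,0]]
    - [0.6,[0,0,0],[0,0,0]]
    - [0.6,[0,0,0],[0,0,0]]
    - [0.6,[0,0,0],[0,0,0]]
    - [0.6,[0,0,0],[0,0,0]]

```text
clock: 12.42
position: [0.623, 0.1695, 0.2073]
ee_rot: [-0.0, 0.977, 0.215, -0.001]
force: [-0.1, -0.7, -0.8]
gripper_width: 0.0515
```

```bash
python3 d.py .624,.1695,.125;python3 wv.py w11 .624 .1695 .082;python3 - <<'E'
from h import *
im=cams.grab_frame('scene');cv2.imwrite('pics/s11.png',cv2.resize(im[150:300,260:430],None,fx=4.5,fy=4,interpolation=cv2.INTER_CUBIC))
E
```

```text
t 12.425 p [0.623  0.1695 0.2073] F [-0.08 -0.69 -0.78] w 0.0515 tilt [-2.e-03 -2.e-04 -1.e+00] x [ 0.907  0.42  -0.002]
.624,.1695,.125 [0.0053 0.0025 0.4117]
turn to level [-0.0003  0.0009 -0.    ]
[[315.77269901 212.5589324 ]] [[314.44403777 251.6978523 ]]
```

View pics/s11.png

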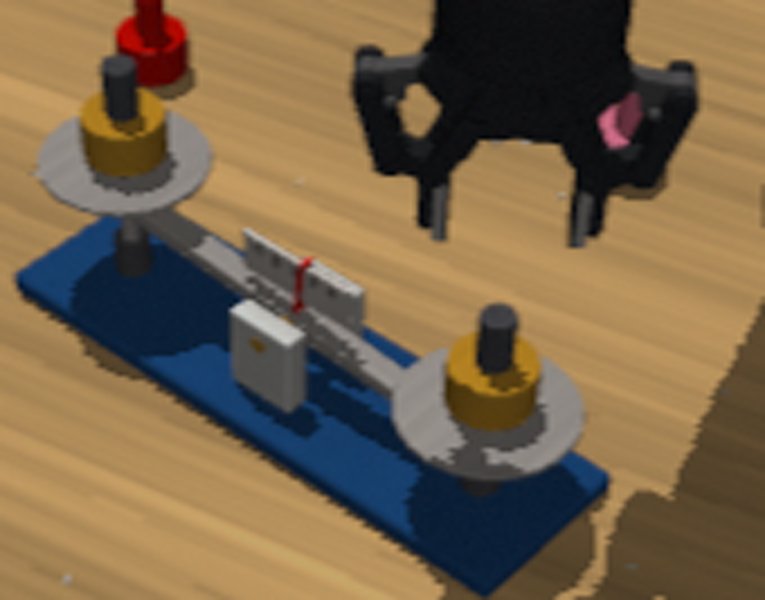

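View pics/w11.png

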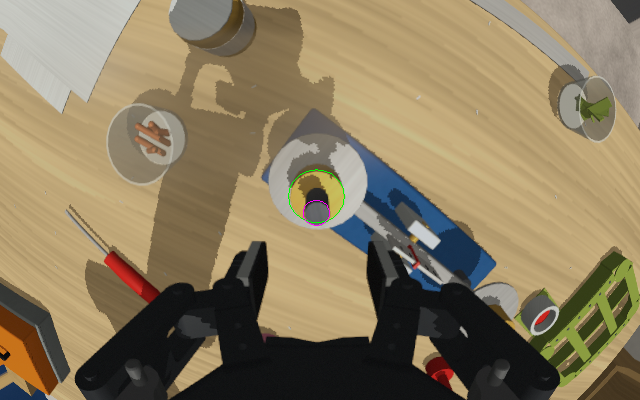

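Emit:
jog_arm:
  motion:
    - [0.6,[0.005,0.003,0.1],[0,0.001,0]]
    - [0.6,[0.005,0.003,0.25],[0,0.001,0]]
    - [0.6,[0.005,0.003,0.36],[0,0.001,0]]
    - [0.6,[0.005,0.003,0.4],[0,0.001,0]]
    - [0.6,[0.005,0.003,0.402],[0,0.001,0]]

```text
clock: 13.15
position: [0.6233, 0.1692, 0.1257]
ee_rot: [-0.0, 0.977, 0.215, -0.001]
force: [0.3, -0.3, -0.4]
gripper_width: 0.0509
```

```bash
python3 d.py .624,.1695,.1265;python3 wv.py w12 .624 .1695 .082;python3 - <<'E'
from h import *
im=cams.grab_frame('scene');cv2.imwrite('pics/s12.png',cv2.resize(im[150:300,260:430],None,fx=4.5,fy=4,interpolation=cv2.INTER_CUBIC))
E
```

```text
t 13.15 p [0.6233 0.1692 0.1257] F [ 0.26 -0.29 -0.38] w 0.0509 tilt [-2.2e-03  2.0e-04 -1.0e+00] x [ 0.907  0.42  -0.002]
.624,.1695,.1265 [ 0.0038  0.0002 -0.0041]
turn to level [-0.0005  0.0009 -0.    ]
[[314.11821987 277.75124219]] [[314.81593392 251.32767762]]
```

View pics/s12.png

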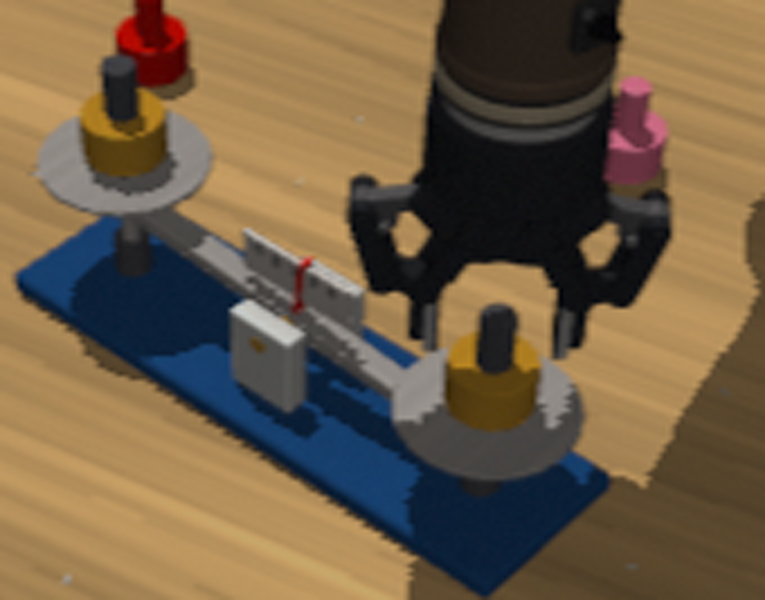

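View pics/w12.png

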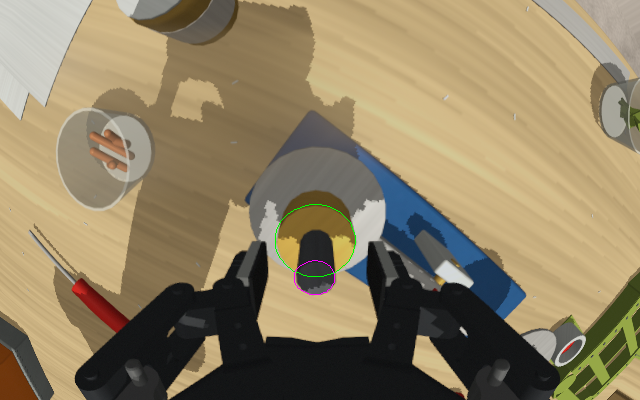

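Emit:
jog_arm:
  motion:
    - [0,[0.004,0,-0.004],[0,0,0]]
    - [0,[0.004,0,-0.004],[0,0,0]]
    - [0,[0.004,0,-0.004],[0,0,0]]
    - [0,[0.004,0,-0.004],[0,0,0]]
  grip_force: 100

```text
clock: 13.75
position: [0.6263, 0.1705, 0.1299]
ee_rot: [-0.001, 0.977, 0.215, 0.002]
force: [-0.7, 1.9, 5.6]
gripper_width: 0.0146
```

Emit:
jog_arm:
  motion:
    - [0,[0,0,-0.1],[0,0,0]]
    - [0,[0,0,-0.22],[0,0,0]]
    - [0,[0,0,-0.3],[0,0,0]]
    - [0,[0,0,-0.3],[0,0,0]]

```text
clock: 14.25
position: [0.6271, 0.1704, 0.1917]
ee_rot: [-0.0, 0.977, 0.215, 0.004]
force: [-0.1, -0.4, -3.7]
gripper_width: 0.0147
```

```bash
python3 d.py .563,-.280,.12 .45,-.05,.185
```

```text
t 14.25 p [0.6271 0.1704 0.1917] F [-0.07 -0.38 -3.68] w 0.0147 tilt [ 0.0067  0.0024 -1.    ] x [0.907 0.42  0.007]
.563,-.280,.12 [-1.2398  1.9087  0.351 ]
.45,-.05,.185 [-1.2669  0.628   0.025 ]
turn to level [ 0.0003 -0.0036 -0.    ]
```

Emit:
jog_arm:
  motion:
    - [0,[0,0,-0.3],[0,-0.0036,0]]
    - [0,[-0.1,0.15,-0.42],[0,-0.0036,0]]
    - [0,[-0.26,0.4,-0.42],[0,-0.0036,0]]
    - [0,[-0.42,0.65,-0.42],[0,-0.0036,0]]
    - [0,[-0.57,0.88,-0.42],[0,-0.0036,0]]

```text
clock: 14.88
position: [0.5956, -0.0392, 0.2735]
ee_rot: [0.0, 0.977, 0.215, -0.001]
force: [0.2, -0.4, -4.2]
gripper_width: 0.0144
```

```bash
python3 d.py .563,-.280,.26
```

```text
t 14.875 p [ 0.5956 -0.0392  0.2735] F [ 0.15 -0.41 -4.15] w 0.0144 tilt [-2.2e-03 -7.0e-04 -1.0e+00] x [ 0.907  0.42  -0.002]
.563,-.280,.26 [-0.6539  1.0241  0.0688]
turn to level [-0.0001  0.0011  0.    ]
```

Emit:
jog_arm:
  motion:
    - [0,[-0.16,0.25,0],[0,0.001,0]]
    - [0,[-0.32,0.5,0],[0,0.001,0]]
    - [0,[-0.48,0.75,0.1],[0,0.001,0]]
    - [0,[-0.62,0.98,0.3],[0,0.001,0]]
    - [0,[-0.654,1.0,0.5],[0,0.001,0]]

```text
clock: 15.5
position: [0.5601, -0.2797, 0.1725]
ee_rot: [0.001, 0.977, 0.213, 0.0]
force: [1.0, 0.5, -4.7]
gripper_width: 0.0144
```

```bash
python3 d.py .563,-.280,.13
```

```text
t 15.5 p [ 0.5601 -0.2797  0.1725] F [ 1.03  0.46 -4.74] w 0.0144 tilt [ 5.0e-04 -1.9e-03 -1.0e+00] x [ 0.909  0.417 -0.   ]
.563,-.280,.13 [0.0127 0.0071 0.2125]
turn to level [ 0.001   0.0002 -0.    ]
```

Emit:
jog_arm:
  motion:
    - [0,[0.013,0.002,0.1],[0.001,0,0]]
    - [0,[0.013,0.002,0.2],[0.001,0,0]]
    - [0,[0.013,0.002,0.2],[0.001,0,0]]

```text
clock: 15.88
position: [0.562, -0.2773, 0.1308]
ee_rot: [-0.001, 0.977, 0.214, -0.001]
force: [0.6, 0.9, -4.6]
gripper_width: 0.0145
```

```bash
cat > sv.py <<'E'
import sys
from h import *
n=sys.argv[1];x,y=map(float,sys.argv[2:4])
s=state();p=s['position'];print(np.round(p,4))
c=cams.get_calibration('wrist');im=cams.grab_frame('wrist');raw=im.copy()
ims=cams.grab_frame('scene');imt=cams.grab_frame('top')
cs,ct=cams.get_calibration('scene'),cams.get_calibration('top')
def dr(im,pts,col,sc=1,off=(0,0)): cv2.polylines(im,[((pts-off)*sc).round().astype(np.int32)],True,col,1)
for r,col in((.032,(0,255,0)),(.024,(255,0,255))): dr(im,wproj(c,circ(x,y,.038,r)),col)
cv2.imwrite(f'pics/{n}w.png',np.hstack([cv2.resize(im[120:320,220:420],(400,400)),cv2.resize(raw[120:320,220:420],(400,400))]))
out=[]
for im2,cc in((ims,cs),(imt,ct)):
    u,v=proj(cc,[[x,y,.06]])[0].astype(int);k=8
    a,b=max(u-25,0),max(v-30,0);q=cv2.resize(im2[b:b+50,a:a+50],None,fx=k,fy=k,interpolation=cv2.INTER_CUBIC)
    for r,col in((.032,(0,255,0)),(.024,(255,0,255))): dr(q,proj(cc,circ(x,y,.038,r))+.5,col,k,(a,b))
    foot=p[2]-.043
    dr(q,proj(cc,circ(p[0],p[1],foot+.034,.022))+.5,(255,255,0),k,(a,b))
    out.append(q)
cv2.imwrite(f'pics/{n}c.png',np.hstack(out))
E
python3 sv.py a .563 -.280
```

```text
[ 0.562  -0.2773  0.1308]
```

View pics/aw.png

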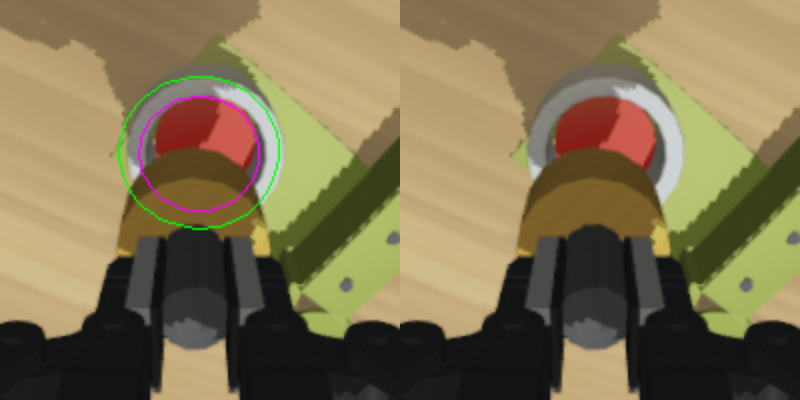

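View pics/ac.png

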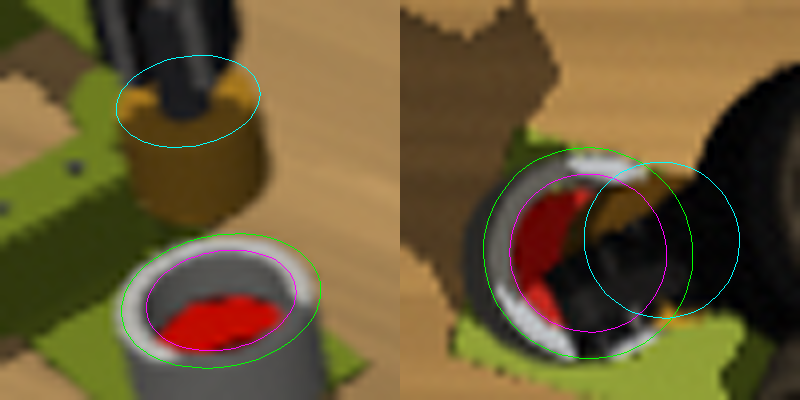

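```bash
cat > ov.py <<'E'
import sys
from h import *
# args: name, ring dx,dy (tool x,y mm from nominal .563,-.28), weight dx,dy (mm from TCP), h(mm)
n=sys.argv[1];a=[float(v)/1000 for v in sys.argv[2:7]]
s=state();p=s['position'];R_=rot(s['ee_rot']);X=R_.apply([1,0,0]);Y=R_.apply([0,1,0]);Z=R_.apply([0,0,1])
ring=np.array([.563,-.28,0])+a[0]*X+a[1]*Y
w=p+a[2]*X+a[3]*Y+a[4]*Z   # foot centre
def wc(z,r):
    t=np.linspace(0,2*np.pi,80)[:,None];return w-Z*z+r*np.cos(t)*X+r*np.sin(t)*Y
cw,cs,ct=[cams.get_calibration(k) for k in('wrist','scene','top')]
out=[]
for name,c,P in(('wrist',cw,wproj),('scene',cs,proj),('top',ct,proj)):
    im=cams.grab_frame(name)
    ctr=P(c,np.array([[*ring[:2],.06]]))[0].astype(int)
    k,hw=(3,65) if name=='wrist' else (9,22)
    if name=='wrist': ctr=np.array([317,225])
    o=np.maximum(ctr-[hw,hw+ (6 if name!='wrist' else 0)],0);q=cv2.resize(im[o[1]:o[1]+2*hw,o[0]:o[0]+2*hw],(396,396),interpolation=cv2.INTER_CUBIC);f=396/(2*hw)
    for pts,col in((circ(*ring[:2],.038,.032),(0,255,0)),(circ(*ring[:2],.038,.024),(255,0,255)),(wc(.034,.022),(255,255,0)),(wc(0,.018),(255,255,0)),(wc(.07,.009),(255,255,255))):
        cv2.polylines(q,[((P(c,pts)+.5-o)*f).round().astype(np.int32)],True,col,1)
    out.append(q)
cv2.imwrite(f'pics/{n}.png',np.hstack(out[:2]));cv2.imwrite(f'pics/{n}t.png',out[2])
E
python3 ov.py b 0 1.5 0 1 43; python3 d.py
```

```text
t 16.175 p [ 0.5639 -0.2792  0.1343] F [ 0.27  0.23 -4.74] w 0.0148 tilt [ 0.0025 -0.0017 -1.    ] x [0.909 0.418 0.002]
turn to level [ 0.0013 -0.0008  0.    ]
```

View pics/b.png

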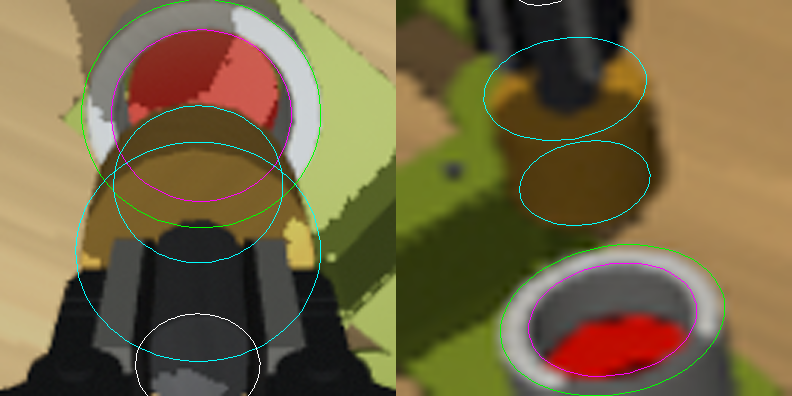

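View pics/bt.png

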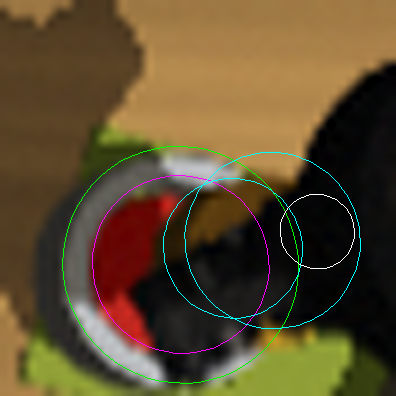

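```bash
python3 ov.py b2 0 1.5 1 1 48; python3 d.py
```

```text
t 16.325 p [ 0.5631 -0.2792  0.1334] F [-0.26 -0.68 -3.74] w 0.0146 tilt [ 1.e-03 -9.e-04 -1.e+00] x [0.909 0.417 0.001]
turn to level [ 0.0006 -0.0003  0.    ]
```

View pics/b2.png

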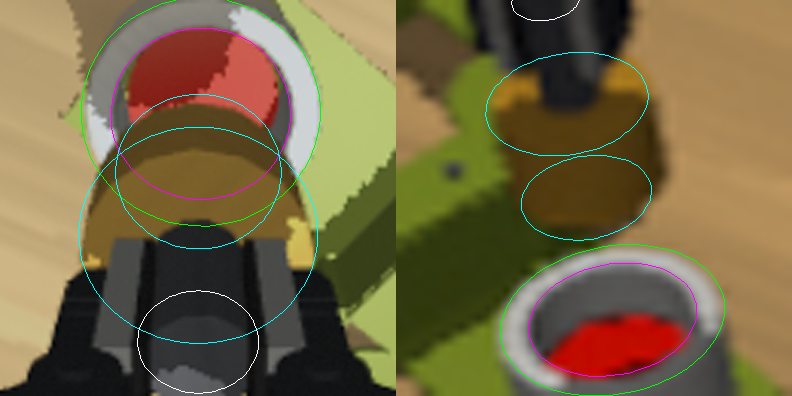

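```bash
python3 ov.py b3 0 1.5 -4 1 46; python3 d.py
```

```text
t 16.475 p [ 0.5627 -0.2791  0.1328] F [-0.21 -0.76 -4.35] w 0.0145 tilt [-0.e+00 -3.e-04 -1.e+00] x [ 0.909  0.417 -0.   ]
turn to level [ 0.0001  0.0001 -0.    ]
```

View pics/b3.png

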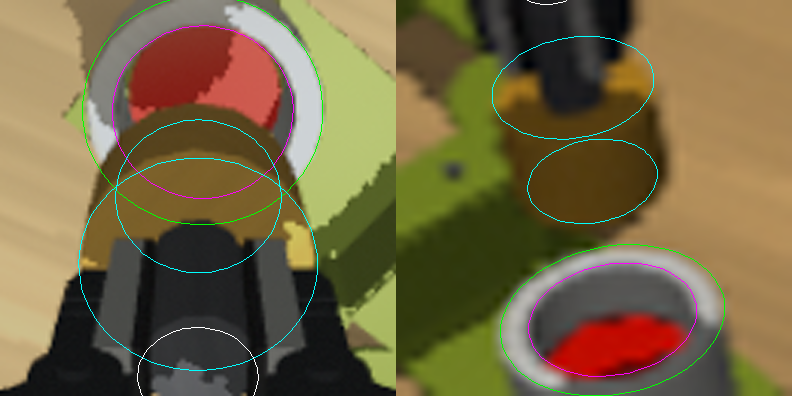

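Emit:
jog_arm:
  motion:
    - [0,[0,0,0.06],[0,0,0]]
    - [0,[0,0,0.12],[0,0,0]]
    - [0,[0,0,0.15],[0,0,0]]
    - [0,[0,0,0.15],[0,0,0]]

```text
clock: 16.98
position: [0.5618, -0.2786, 0.1013]
ee_rot: [-0.001, 0.977, 0.213, -0.001]
force: [-0.7, -0.7, -4.7]
gripper_width: 0.0144
```

```bash
python3 ov.py b4 0 1.5 -1 1 46; python3 d.py
```

```text
t 17.125 p [ 0.5631 -0.2793  0.1031] F [-0.28 -0.12 -4.04] w 0.0149 tilt [ 7.e-04 -7.e-04 -1.e+00] x [0.909 0.417 0.   ]
turn to level [ 0.0004 -0.0002  0.    ]
```

View pics/b4.png

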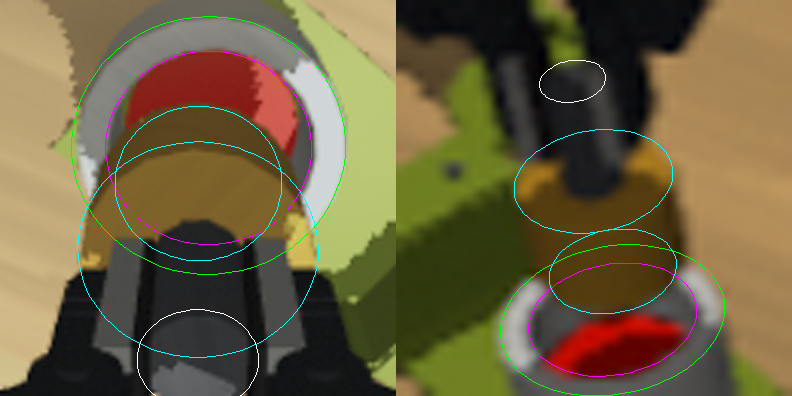

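View pics/b4t.png

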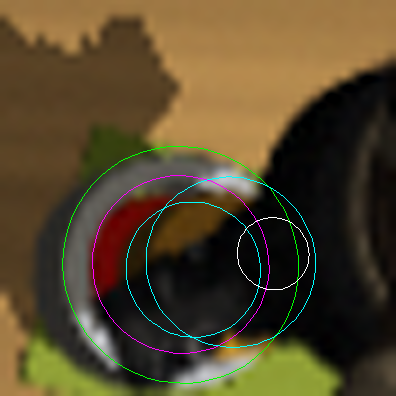

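Emit:
jog_arm:
  motion:
    - [0,[0.015,0.013,0.02],[0,0,0]]
    - [0,[0.015,0.015,0.04],[0,0,0]]
    - [0,[0.015,0.015,0.04],[0,0,0]]
    - [0,[0.015,0.015,0.04],[0,0,0]]

```text
clock: 17.62
position: [0.5669, -0.2808, 0.0949]
ee_rot: [0.0, 0.977, 0.213, 0.0]
force: [-0.0, -0.9, -4.5]
gripper_width: 0.0146
```

```bash
python3 d.py; python3 ov.py b5 0 2.2 -3.4 0 48.5
```

```text
t 17.625 p [ 0.5669 -0.2808  0.0949] F [-0.   -0.9  -4.48] w 0.0146 tilt [ 4.e-04 -5.e-04 -1.e+00] x [0.909 0.417 0.   ]
turn to level [ 0.0003 -0.0001 -0.    ]
```

View pics/b5.png

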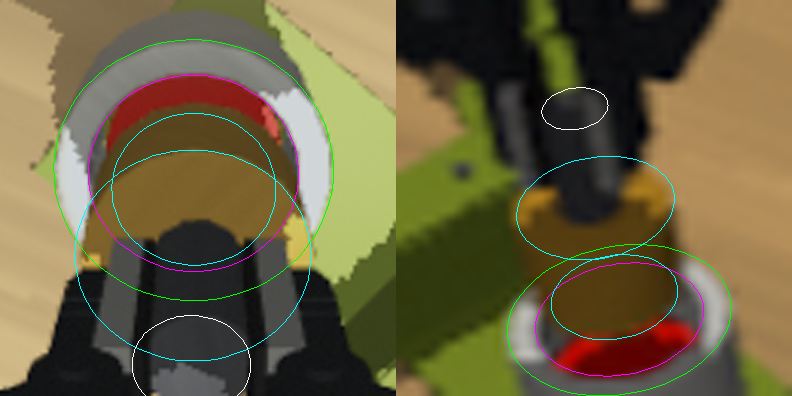

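View pics/b5t.png

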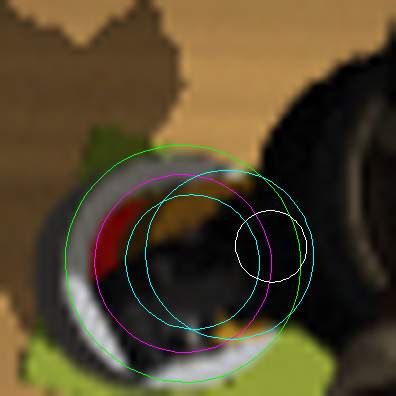

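Emit:
jog_arm:
  motion:
    - [0,[0,0.002,0.012],[0,0,0]]
    - [0,[0,0.002,0.025],[0,0,0]]
    - [0,[0,0.002,0.04],[0,0,0]]

```text
clock: 18.15
position: [0.5672, -0.2812, 0.0869]
ee_rot: [0.0, 0.977, 0.213, 0.0]
force: [-0.1, -0.7, -4.3]
gripper_width: 0.0149
```

Emit:
jog_arm:
  motion:
    - [0,[0,0,0.01],[0,0,0]]
    - [0,[0,0,0.02],[0,0,0]]

```text
clock: 18.4
position: [0.5671, -0.2811, 0.0826]
ee_rot: [0.0, 0.977, 0.213, 0.0]
force: [0.1, 0.5, -4.2]
gripper_width: 0.0146
```

```bash
python3 d.py; python3 ov.py b6 0 2.2 -3.4 0 48.5
```

```text
t 18.4 p [ 0.5671 -0.2811  0.0826] F [ 0.07  0.53 -4.16] w 0.0146 tilt [ 5.e-04 -6.e-04 -1.e+00] x [0.909 0.417 0.   ]
turn to level [ 0.0003 -0.0001 -0.    ]
```

View pics/b6.png

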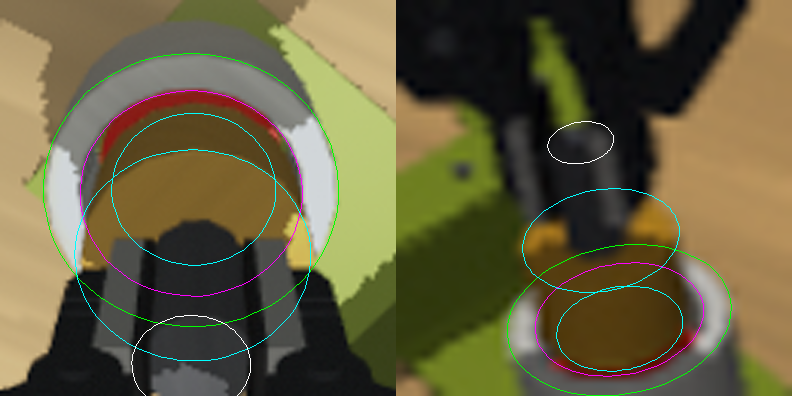

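Emit:
jog_arm:
  motion:
    - [0,[0,-0.003,0.01],[0,0,0]]
    - [0,[0,-0.003,0.02],[0,0,0]]

```text
clock: 18.8
position: [0.5668, -0.2805, 0.0787]
ee_rot: [0.0, 0.977, 0.213, 0.0]
force: [-0.3, -0.3, -3.8]
gripper_width: 0.0147
```

Emit:
jog_arm:
  motion:
    - [0,[0,0,0.007],[0,0,0]]
    - [0,[0,0,0.014],[0,0,0]]

```text
clock: 19.05
position: [0.5668, -0.2805, 0.0758]
ee_rot: [0.0, 0.977, 0.213, 0.0]
force: [0.2, -0.5, -4.7]
gripper_width: 0.0149
```

Emit:
jog_arm:
  motion:
    - [0,[0,0,0.007],[0,0,0]]
    - [0,[0,0,0.014],[0,0,0]]

```text
clock: 19.3
position: [0.5668, -0.2805, 0.0728]
ee_rot: [0.0, 0.977, 0.213, 0.0]
force: [0.6, 0.6, -5.3]
gripper_width: 0.0144
```

Emit:
jog_arm:
  motion:
    - [0,[0,0,0.007],[0,0,0]]
    - [0,[0,0,0.014],[0,0,0]]

```text
clock: 19.55
position: [0.5669, -0.2805, 0.07]
ee_rot: [0.0, 0.977, 0.213, 0.0]
force: [-0.2, 0.6, -5.1]
gripper_width: 0.0148
```

Emit:
jog_arm:
  motion:
    - [0,[0,0,0.006],[0,0,0]]
    - [0,[0,0,0.01],[0,0,0]]

```text
clock: 19.8
position: [0.567, -0.2805, 0.0687]
ee_rot: [0.0, 0.977, 0.213, 0.0]
force: [-1.6, 1.0, 0.9]
gripper_width: 0.0148
```

Emit:
jog_arm:
  motion:
    - [0,[0,0,0.006],[0,0,0]]
    - [0,[0,0,0.01],[0,0,0]]

```text
clock: 20.05
position: [0.567, -0.2805, 0.0672]
ee_rot: [0.0, 0.977, 0.213, 0.0]
force: [-1.5, 0.9, 0.6]
gripper_width: 0.0151
```

Emit:
jog_arm:
  motion:
    - [0,[0,0,0.006],[0,0,0]]
    - [0,[0,0,0.012],[0,0,0]]

```text
clock: 20.3
position: [0.567, -0.2805, 0.0648]
ee_rot: [0.0, 0.977, 0.213, 0.0]
force: [-2.0, 1.5, 1.3]
gripper_width: 0.0146
```

Emit:
jog_arm:
  motion:
    - [0,[0,0,0.005],[0,0,0]]
    - [0,[0,0,0.008],[0,0,0]]

```text
clock: 20.55
position: [0.567, -0.2805, 0.0631]
ee_rot: [0.0, 0.977, 0.213, 0.0]
force: [-2.5, 1.1, 1.3]
gripper_width: 0.0146
```

Emit:
jog_arm:
  motion:
    - [0,[0,0,0.004],[0,0,0]]
    - [0,[0,0,0.006],[0,0,0]]

```text
clock: 20.8
position: [0.5671, -0.2805, 0.0626]
ee_rot: [0.0, 0.977, 0.213, 0.0]
force: [-3.3, 1.4, 6.3]
gripper_width: 0.0147
```

Emit:
jog_arm:
  motion:
    - [0,[0,0,0.003],[0,0,0]]
    - [0,[0,0,0.005],[0,0,0]]

```text
clock: 21.05
position: [0.5671, -0.2805, 0.0625]
ee_rot: [0.0, 0.977, 0.213, -0.0]
force: [-3.4, 2.3, 8.6]
gripper_width: 0.0149
```

Emit:
jog_arm:
  motion:
    - [0,[0,0,0.005],[0,0,0]]
    - [0,[0,0,0.008],[0,0,0]]

```text
clock: 21.3
position: [0.5673, -0.2805, 0.0625]
ee_rot: [-0.0, 0.977, 0.213, -0.0]
force: [-5.8, 3.1, 12.3]
gripper_width: 0.0149
```

```bash
python3 d.py
```

```text
t 21.3 p [ 0.5673 -0.2805  0.0625] F [-5.79  3.09 12.27] w 0.0149 tilt [-4.e-04  2.e-04 -1.e+00] x [ 0.909  0.417 -0.   ]
turn to level [-0.0002  0.0001  0.    ]
```

Emit:
jog_arm:
  motion:
    - [0,[-0.003,-0.003,0.01],[0,0,0]]
    - [0,[-0.003,-0.003,0.012],[0,0,0]]

```text
clock: 21.55
position: [0.5672, -0.2806, 0.0625]
ee_rot: [0.0, 0.977, 0.213, 0.0]
force: [-4.8, 3.9, 13.3]
gripper_width: 0.0147
```

Emit:
jog_arm:
  motion:
    - [0,[-0.004,-0.004,0.014],[0,0,0]]
    - [0,[-0.004,-0.004,0.017],[0,0,0]]

```text
clock: 21.8
position: [0.5672, -0.2805, 0.0624]
ee_rot: [0.001, 0.977, 0.213, 0.001]
force: [-6.0, 4.1, 18.6]
gripper_width: 0.0144
```

Emit:
jog_arm:
  motion:
    - [0,[-0.003,-0.004,0.017],[0,0,0]]
    - [0,[-0.003,-0.004,0.017],[0,0,0]]
    - [0,[-0.003,-0.004,0.017],[0,0,0]]

```text
clock: 22.18
position: [0.5672, -0.2805, 0.0624]
ee_rot: [0.001, 0.977, 0.213, 0.001]
force: [-6.5, 3.2, 16.1]
gripper_width: 0.0148
```

Emit:
jog_arm:
  motion:
    - [0,[0,0,0.004],[0,0,0]]
    - [0,[0,0,0],[0,0,0]]
    - [0.35,[0,0,0],[0,0,0]]
    - [0.5,[0,0,0],[0,0,0]]
    - [0.6,[0,0,0],[0,0,0]]

```text
clock: 22.8
position: [0.5675, -0.2807, 0.0623]
ee_rot: [0.001, 0.977, 0.213, 0.002]
force: [0.5, 0.2, 1.2]
gripper_width: 0.0512
```

Emit:
jog_arm:
  motion:
    - [0.6,[0,0,-0.1],[0,0,0]]
    - [0.6,[0,0,-0.25],[0,0,0]]
    - [0.6,[0,0,-0.35],[0,0,0]]
    - [0.6,[0,0,-0.35],[0,0,0]]

```text
clock: 23.3
position: [0.5693, -0.2817, 0.1356]
ee_rot: [0.003, 0.977, 0.213, 0.004]
force: [-0.2, 0.4, -0.2]
gripper_width: 0.0511
```

```bash
python3 d.py .563,-.28,.09
python3 - <<'E'
from h import *
for n in('scene','wrist','top'): cv2.imwrite(f'pics/{n}f.png',cams.grab_frame(n))
im=cv2.imread('pics/scenef.png');cv2.imwrite('pics/sfc.png',cv2.resize(im[100:300,190:430],None,fx=3.3,fy=3,interpolation=cv2.INTER_CUBIC))
E
```

```text
t 23.3 p [ 0.5693 -0.2817  0.1356] F [-0.17  0.38 -0.19] w 0.0511 tilt [ 0.009  -0.0048 -0.9999] x [0.909 0.417 0.006]
.563,-.28,.09 [-0.0263 -0.0228  0.2276]
turn to level [ 0.0041 -0.0031 -0.    ]
```

View pics/sfc.png

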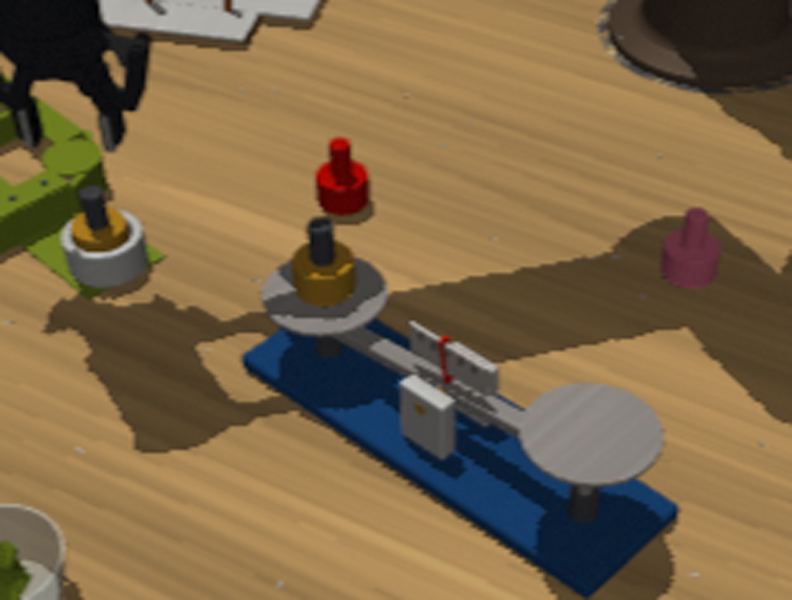

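View pics/wristf.png

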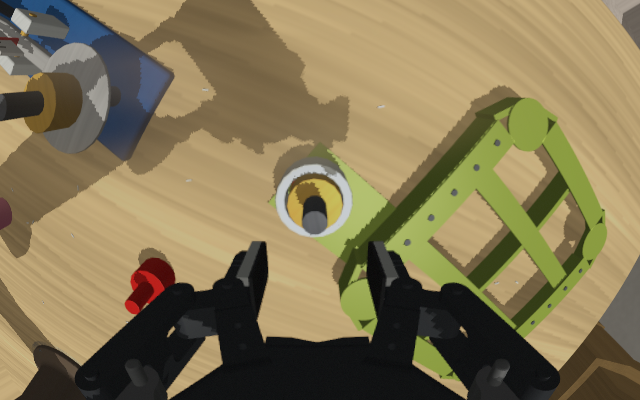

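Run:
```python
from h import *
from workcell import ticket
print(state()['force'],state()['clock']);print(ticket.finish_job())
```

```text
[ 0.10327845  0.64228092 -0.06106648] 23.45
the job is handed in; nothing more can be done
None
```

I finished the job and handed it in at 23.5 s; no verdict was reported.

- **Weighing:** I stood the right-hand weight on the right pan and the left-hand one on the left pan, then let go of both. The left pan sank fully and the needle leaned left, so the left-hand weight is the heavier. The wrist force agreed: about 4.7 N for it and about 2.7 N for the other.
- **Pressing:** I stood the heavier weight in the seat. The pad gave way at low force over about 6.4 mm, then stopped hard. The position moved only about 0.1 mm while the push rose from 6 to 18.6 N at the wrist, or about 23 N on the pad with the weight included. I held it above 16 N for about 0.4 s.
- **Last checks:** The last pictures show the heavier weight upright in the seat and the lighter one upright on the right pan. The gripper is open and touching nothing, and I kept away from the cup, can, screwdriver and look-alikes.

**What disagreed:**
- The scene and wrist cameras differed by 2 to 4 mm on where the weight hung over the seat, so I steered between the two.
- The push carried a side force of about 7 N, probably from the weight leaning on the ring.
- The 6.4 mm of travel fits a pad that started up to 2 mm down, but I had no reading of the pad itself.

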